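Take the flat battery out of the hand lamp in the vice

ROBOT

A 7-joint arm with a two-finger parallel gripper is mounted at the origin on the work surface. World frame = base frame: x ahead of the robot, y to its left, z up, the work surface at z = 0. Lengths are in m, angles in rad, forces in N, time in s.
With the tool pointing down it reaches from about 0.425 to 0.925 m from the base axis. Payload 6.8 kg.
Tool frame: the origin (TCP) lies midway between the tips of the shut fingers; the grasp point (between the pads) lies r.grip_point_offset behind it (r.grip_point_offset is the distance from the TCP to the grasp point, in m); z points along the fingers, y is the direction in which the jaws open and shut (so a half turn about z gives the same grasp; the last joint's range is limited). The gripper opens to 85 mm and grips with 20 to 120 N. Pads are 22 mm wide; open, the fingers measure 114 mm over their backs; the gripper's body (76 mm by 85 mm) begins 54 mm behind the grasp point. The pads swing forward as they close: fully open they stand 13 mm farther back than shut.
Start: joints at [-1.449, 0.477, 0.022, 1.555, -0.011, 1.109, -0.083], TCP at [0.154, 0.657, 0.231] pointing down, gripper open.
Joint ranges: [-2.96, 2.96], [-0.34, 2.1], [-1.41, 1.46], [0.24, 2.44], [-1.37, 4.51], [0.17, 1.92], [-2.96, 2.96]. Speed limits (rad/s): [2.39, 2.39, 3.14, 3.14, 3.14, 3.14, 3.14].

INTERFACE

Orientations are given as a rotation vector (axis times angle).
In Python, from bench import r gives the robot as it stands. The module is installed in compiled form; this text tells all that it offers.
- The arm moves only by the tool play_rows, never from a script. Its argument "deltas" is a list of rows, each a list of 3 entries, a list of its own where there are three numbers: the finger opening in mm, from 0 to 85.4, then the shift along the tool's x, y, z in mm, then the turn, a rotation vector about the tool's x, y, z in rad. A call has 1 to 8 rows; each row is the pose to reach, as a shift and turn from the pose measured when the call began, along the tool's axes at that moment; what a row does not reach only later rows make up. A row lasts 1/8 s, in which the tool goes at most 62.5 mm and 10.7 degrees, less where a joint would pass 70% of its speed; a pose out of reach is approached as far as the arm can. A call with a gripper value outside its range is refused whole. The fingers move at their own pace and stop on an object; "squeeze" is the grip in N (left out, the last holds). Time passes only in rows, so rows that repeat a pose let the fingers close. It gives the time, the measured TCP pose, the force and the opening at its end, in the units of the state.
- r.get_obs(): the state, without advancing time (a new reading comes with each control period).
- r.grab_frame(name): name is "scene" or "top" or "wrist"; returns (picture, depth): 400x640x3 uint8, red, green, blue; 400x640 float32, m along the optical axis (not along the pixel's ray), 0 where there is no reading.
- r.camera_model(name): a dict with "mtx" (3x3 intrinsics, pixels), "rvec" (rotation vector, rad) and "tvec" (3), from world to camera coordinates, as OpenCV has them; the wrist camera has in their place "T_tool_cam" (4x4, takes a point from camera to tool coordinates, whose origin is the TCP and whose axes are the flange's). Camera axes: x right, y down, z forward; pixel columns grow to the right and rows downward; lengths in m; the calibration is good to about 2 mm. A picture is of the moment at which its call begins: read the wrist's pose just before it. camera_model takes no time and is no camera call.
- r.hand_in(): hands the job in, once; it reports no verdict.
The state is a dict: "clock": time; "joints": joint angles; "qvel": joint speeds; "tau": joint torques, N m; "tcp_pos": TCP position; "orientation": TCP orientation; "contact_force": force on the tool from outside, world axes, zero at the start; "moment": the same for the moment, N m; "grip_width": finger opening in m.
Only numpy, scipy, OpenCV 4.12 (cv2) and the standard library are available. Lean on these libraries where they do the work, as an engineer would, in place of code of your own. Each camera call takes 0.05 s, during which the arm holds its last target. There are 200 camera calls.

TASK

The yellow hand lamp clamped in the bench vice has a flat battery. Squeeze the two orange side tabs of its black cover together so that it unclips, lift the cover off and set it down, right way up, inside the white tray; then draw the grey battery pack out of the lamp and set it down inside the red tray. Drop neither of them, and leave the other things on the bench where they are.

Things in the scene. Friction and masses are not known exactly. Their poses are not given: they have to be found in the camera images.
- lamp_mouth (a point): Centre of the rim of the yellow hand lamp, clamped fixed and nose down in the vice; rim 175 mm above the bench, 44 mm (x) by 54 mm (y) outside, z up. The vice's steel-faced jaws close on it along x (faces at x = +-22 mm) and are 124 mm long along y, tops 35 mm below the rim; beyond y = +-27 mm the gap between them is free down to 107 mm below the rim.
- vice: Blue bench vice, fixed; origin on the bench straight below the lamp's rim centre, axes as the lamp's. It reaches 233 mm to -x (slide and T-handle, under 70 mm high there) and 156 mm to +x (anvil, 127 mm high); 156 mm wide at the base, 140 mm high. It varies in place and turn, and the lamp with it.
- cover_center (a point): Black loose snap-fit cover on the lamp's rim, 44 x 54 mm (x, y), 42 mm high. Point: on its axis at mid-height of the tabs, 18 mm above the skirt's edge (and rim), 24 mm below its top. z up; orange tabs on its +y and -y sides, faces 24 mm wide and high, 67 mm apart at rest, 55 mm fully pressed. Ribs reach 10 mm below the skirt: on a floor the point is 28 mm up. 84 g.
- tab_a (a joint): Travel in m of the orange tab on the cover's +y side towards the middle: 0 at rest, 0.006 fully pressed (spring, about 4 N at first, 9 N at the end). Its hook is clear of the lamp's lip from about 0.003 on; the cover is held until both tabs are clear. Springs back when let go.
- tab_b (a joint): The same for the tab on the cover's -y side.
- battery_center (a point): Grey battery pack, loose, 32 mm (x) by 22 mm (y) by 80 mm (z), black band near its foot, 0.16 kg; under the cover at first. Point: its centre, half-way up; axes along its edges, z up. It stands in the lamp's bay with 0.8 mm play, 45 mm below the rim; the upper 35 mm stand above the rim once the cover is off, to be pinched across y and drawn straight up.
- tray_white: White open tray, fixed, 160 mm (x) by 180 mm (y), 22 mm high outside, walls and floor 4 mm thick; origin at the centre of its underside, on the bench. It may be on either side.
- tray_red: Red open tray of the same size, fixed; origin at the centre of its underside.
- spare_center (a point): Green spare battery pack of the same size, standing in the black charger beyond the vice, its centre: leave alone.
- hammer_grip (a point): Hammer lying on the bench, a point on its handle: leave alone.
- wrench_grip (a point): Steel wrench lying on the bench, a point on its shank: leave alone.
- screwdriver_grip (a point): Screwdriver lying on the bench, a point on its handle: leave alone.
- file_mid (a point): Flat file with a wooden handle, 310 mm long, lying on the bench, a point near its middle: leave alone.
- oil_mid (a point): White oil bottle with red cap, 56 mm wide and 150 mm high, its centre: leave alone.
- mug_mid (a point): White mug, 80 mm wide and 90 mm high, its centre: leave alone.
Not all that is in view belongs to the job. What is shaped like the part that bears cover_center but green, pink or purple is not meant.

How it is judged:
By the outcome, as a careful person would: the job done as asked, in the order asked, and still so for the second after the job is handed in, with the robot touching nothing.
It also fails if it takes over 56 s, if anything falls off the work surface, if the arm or the gripper's body presses on something with over 40 N, if the wrist force passes 120 N, or if a joint passes its speed limit or range.

## Working session

There is one attempt and no reset: what is moved stays moved. The work goes in short steps, Python scripts to look and compute and a tool call to move; the robot and the scene stay as the last step left them, time stands still between calls to the robot, and variables do not carry over. Pictures are saved under pics/ and viewed, about 8 in all and at most 12, crops included, and the job is handed in when it is done.

Besides the shell and the picture viewer there is one more tool, called after "Request:" as name(argument=value, ...), one argument or row to a line, values as JSON. play_rows: Moves the arm, as the interface text tells. Its arguments: {"type":"object","properties":{"deltas":{"type":"array"},"squeeze":{"type":"number"}},"required":["deltas"]}

```bash
mkdir -p pics
cat > h.py <<'E'
import numpy as np,cv2
from bench import r
R=lambda v:cv2.Rodrigues(np.array(v,float))[0]
def grab(n):
    o=r.get_obs(); im,d=r.grab_frame(n); np.savez('%s.npz'%n,im=im,d=d,p=o['tcp_pos'],o=o['orientation']); return im,d
def load(n):
    z=np.load('%s.npz'%n); return z['im'],z['d'],z['p'],z['o']
def cam(n,p=None,o=None):
    """K, Rwc (cam->world), origin"""
    c=r.camera_model(n);K=np.array(c['mtx'])
    if 'rvec' in c:
        A=R(np.ravel(c['rvec']));return K,A.T,-A.T@np.ravel(c['tvec'])
    T=np.array(c['T_tool_cam']);A=R(o);return K,A@T[:3,:3],A@T[:3,3]+p
def pts(n,uv,p=None,o=None,z=None,d=None):
    """pixels -> world, by plane height z or by depth d"""
    K,A,t=cam(n,p,o);uv=np.atleast_2d(uv).astype(float)
    ray=np.c_[uv,np.ones(len(uv))]@np.linalg.inv(K).T@A.T
    s=(z-t[2])/ray[:,2] if z is not None else np.ravel(d)
    return t+ray*s[:,None]
E
python3 - <<'E'
from h import *
print(r.get_obs(),r.grip_point_offset)
for n in('scene','top'):
    im,d=grab(n); cv2.imwrite('pics/%s0.png'%n,im[...,::-1]); K,A,t=cam(n);print(n,K,t,A[:,2])
c=r.camera_model('wrist');print(c)
E
```

```text
{'clock': 0.0, 'joints': array([-1.44911849,  0.4777865 ,  0.02233977,  1.5564686 , -0.0114824 ,
        1.10931081, -0.08312152]), 'qvel': array([ 0.00123346,  0.00096048,  0.001675  ,  0.00108838, -0.00070477,
        0.00299008, -0.00133774]), 'tau': array([-9.10421750e-04, -5.96436310e+01,  1.60744373e+00, -2.81192440e+01,
        1.23478522e-02,  9.36484372e-03,  4.24080474e-05]), 'tcp_pos': array([0.15362185, 0.65666558, 0.23032761]), 'orientation': array([-3.60121718e-01, -3.12082336e+00,  2.89659357e-03]), 'contact_force': array([-0.49181563, -0.69595353, -0.10677068]), 'moment': array([ 0.00956083, -0.05656584, -0.03266468]), 'grip_width': 0.08507908785430585} 0.0187
scene [[431.0103094    0.         313.96272826]
 [  0.         431.0103094  207.21605932]
 [  0.           0.           1.        ]] [1.20737253 0.37760814 1.1100588 ] [-0.55156085 -0.30114708 -0.777876  ]
top [[376.39188616   0.         316.7818273 ]
 [  0.         376.39188616 202.95507242]
 [  0.           0.           1.        ]] [ 0.36607731 -0.01775555  1.39507048] [ 0.12886402  0.01526456 -0.99154478]
{'mtx': array([[319.73166757,   0.        , 319.73262777],
       [  0.        , 319.73166757, 195.9320306 ],
       [  0.        ,   0.        ,   1.        ]]), 'T_tool_cam': array([[-7.08533823e-04, -9.45870241e-01, -3.24544273e-01,
         8.40311319e-02],
       [ 9.99999748e-01, -6.55465474e-04, -2.72839071e-04,
        -1.01029547e-03],
       [ 4.53427926e-05, -3.24544384e-01,  9.45870467e-01,
        -1.41913950e-01],
       [ 0.00000000e+00,  0.00000000e+00,  0.00000000e+00,
         1.00000000e+00]])}
```

View pics/top0.png

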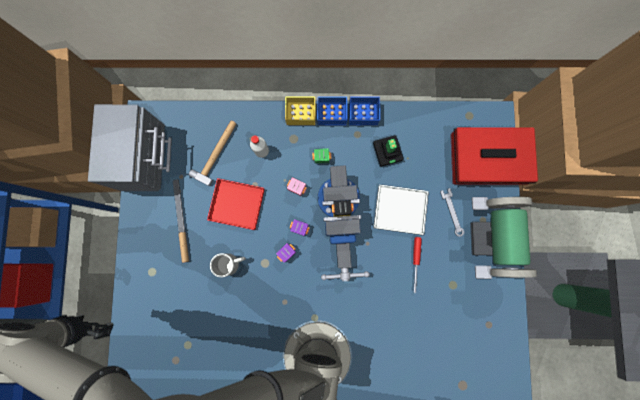

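View pics/scene0.png

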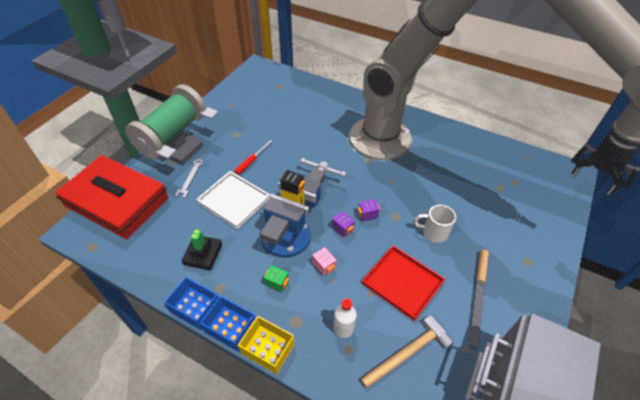

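The top view shows the vice and the black cover with orange tabs at about (343,208), the white tray at (401,210) and the red tray at (237,205). In the scene view the lamp is at (291,190).

Things that could be taken for the cover, by top-view pixel:
- black on the lamp (343,208)
- green (321,155)
- pink (297,186)
- purple (299,228)
- purple (287,252)

By the description it's the black one on the lamp. The green pack in the charger at (391,147) is the spare.

Run:
```python
from h import *
for n,(u0,v0,u1,v1) in {'top':(320,160,370,290),'scene':(260,160,325,260)}.items():
    im,d,_,_=load(n); hsv=cv2.cvtColor(im,cv2.COLOR_RGB2HSV)
    cv2.imwrite('pics/%sc.png'%n,cv2.resize(im[v0:v1,u0:u1,::-1],None,fx=6 if n=='scene' else 4.5,fy=6 if n=='scene' else 4.5,interpolation=cv2.INTER_CUBIC))
    m=((hsv[...,0]>6)&(hsv[...,0]<18)&(hsv[...,1]>170)&(hsv[...,2]>120)).astype(np.uint8)
    k,l,s,c=cv2.connectedComponentsWithStats(m)
    for i in range(1,k):
        if s[i,4]>=3:
            q=np.argwhere(l==i)[:,::-1];P=pts(n,q,d=d[l==i]);print(n,'orange',c[i].round(1),s[i,4],np.median(P,0).round(3))
im,d,_,_=load('top');hsv=cv2.cvtColor(im,cv2.COLOR_RGB2HSV)
red=((hsv[...,0]<6)|(hsv[...,0]>174))&(hsv[...,1]>150)&(hsv[...,2]>80); wh=(hsv[...,1]<40)&(hsv[...,2]>190)
for nm,m in(('red',red),('white',wh)):
    cs=cv2.findContours(m.astype(np.uint8),cv2.RETR_EXTERNAL,cv2.CHAIN_APPROX_NONE)[0]
    for c in cs:
        if 1200<cv2.contourArea(c)<4500:
            b=cv2.boxPoints(cv2.minAreaRect(c));P=pts('top',b,z=.022);print(nm,P.mean(0).round(3),np.linalg.norm(np.diff(P,axis=0),axis=1).round(3),P[:,:2].round(3).tolist())
# high points in vice region
K,A,t=cam('top');vv,uu=np.mgrid[160:290,315:375];dd=d[160:290,315:375]
P=pts('top',np.c_[uu.ravel(),vv.ravel()],d=dd)
for lo,hi in((.1,.135),(.135,.16),(.16,.2),(.2,.23)):
    k=(P[:,2]>lo)&(P[:,2]<hi);print(lo,k.sum(),P[k].mean(0).round(3),P[k].min(0).round(3),P[k].max(0).round(3))
```

```text
top orange [351.8 208.8] 4 [ 0.503 -0.112  0.204]
top orange [291.8 246.5] 4 [0.385 0.093 0.038]
scene orange [300.8 185.4] 32 [ 0.511 -0.046  0.199]
scene orange [359.9 211.3] 14 [0.39  0.099 0.037]
scene orange [349.7 228.2] 13 [0.464 0.098 0.035]
scene orange [329.8 267.4] 19 [0.617 0.109 0.037]
scene orange [285.  281.7] 23 [0.72  0.021 0.036]
red [0.54  0.303 0.022] [0.158 0.184 0.157] [[0.481, 0.405], [0.637, 0.379], [0.599, 0.199], [0.445, 0.228]]
red [ 0.732 -0.663  0.022] [0.302 0.206 0.296] [[0.835, -0.518], [0.836, -0.819], [0.63, -0.806], [0.629, -0.509]]
white [ 0.524 -0.304  0.022] [0.163 0.181 0.163] [[0.454, -0.204], [0.616, -0.226], [0.594, -0.406], [0.433, -0.381]]
white [0.732 0.779 0.022] [0.213 0.163 0.212] [[0.631, 0.858], [0.843, 0.862], [0.832, 0.699], [0.621, 0.698]]
0.1 537 [ 0.568 -0.074  0.125] [ 0.4   -0.142  0.1  ] [ 0.664 -0.016  0.135]
0.135 1058 [ 0.506 -0.079  0.139] [ 0.425 -0.143  0.135] [ 0.592 -0.016  0.158]
0.16 25 [ 0.492 -0.076  0.183] [ 0.485 -0.109  0.163] [ 0.522 -0.045  0.2  ]
0.2 278 [ 0.508 -0.079  0.214] [ 0.485 -0.112  0.2  ] [ 0.53  -0.048  0.223]
```

View pics/topc.png

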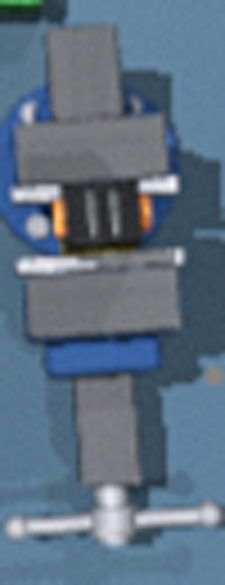

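View pics/scenec.png

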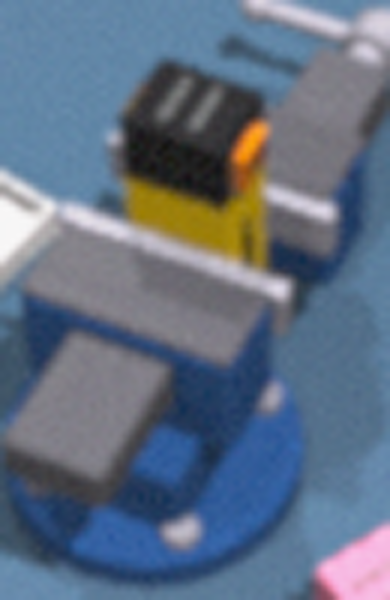

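The crop confirms it: black cover with orange tabs, seated on the yellow lamp between the jaws. Next I'll work out the yaws and the first moves.

```bash
cat >> h.py <<'E'
from scipy.spatial.transform import Rotation as Ro
def tool(yaw):
    """tool down, tool y along (world y turned by yaw), tool x along -world x"""
    c,s=np.cos(yaw),np.sin(yaw); return np.array([[-c,-s,0],[-s,c,0],[0,0,-1.]])
def delta(p,yaw=None,flip=False):
    o=r.get_obs();A=R(o['orientation']);d=A.T@(np.array(p)-o['tcp_pos'])*1000
    if yaw is None: return d.round(1).tolist()
    T=tool(yaw+(np.pi if flip else 0)); return d.round(1).tolist(),Ro.from_matrix(A.T@T).as_rotvec().round(4).tolist()
E
python3 - <<'E'
from h import *
print(R(r.get_obs()['orientation']).round(3))
im,d,_,_=load('top')
vv,uu=np.mgrid[150:300,300:390];P=pts('top',np.c_[uu.ravel(),vv.ravel()],d=d[150:300,300:390])
def rect(k):
    q=cv2.minAreaRect((P[k][:,:2]*1000).astype(np.float32));print(k.sum(),q,P[k][:,:2].mean(0).round(4))
rect((P[:,2]>.208)&(P[:,2]<.23))
rect((P[:,2]>.136)&(P[:,2]<.15)&(P[:,0]>.535))
rect((P[:,2]>.136)&(P[:,2]<.15)&(P[:,0]<.48))
for p in [(.30,.52,.36),(.42,.25,.36),(.47,.05,.36),(.55,-.079,.36)]: print(p,delta(p,.06),delta(p,.06,True)[1])
E
```

```text
[[-0.974  0.228 -0.   ]
 [ 0.228  0.974 -0.002]
 [-0.    -0.002 -1.   ]]
243 ((508.4628601074219, -79.53958129882812), (43.891414642333984, 57.841304779052734), 4.202855110168457) [ 0.508  -0.0793]
440 ((563.5283203125, -78.13032531738281), (55.61471176147461, 117.96941375732422), 0.3561208248138428) [ 0.5633 -0.0773]
451 ((452.6317443847656, -79.80419158935547), (53.67190170288086, 119.87767028808594), 0.5693457722663879) [ 0.4538 -0.0808]
(0.3, 0.52, 0.36) ([-173.7, -100.0, -129.4], [-0.0016, -0.0001, -0.2898]) [-0.0002, 0.0023, 2.8518]
(0.42, 0.25, 0.36) ([-352.0, -335.6, -129.0], [-0.0016, -0.0001, -0.2898]) [-0.0002, 0.0023, 2.8518]
(0.47, 0.05, 0.36) ([-446.3, -518.9, -128.7], [-0.0016, -0.0001, -0.2898]) [-0.0002, 0.0023, 2.8518]
(0.55, -0.079, 0.36) ([-553.6, -626.3, -128.5], [-0.0016, -0.0001, -0.2898]) [-0.0002, 0.0023, 2.8518]
```

Request:
play_rows(
  deltas=[
    [85,[-43,-25,-32],[0,0,-0.04]],
    [85,[-87,-50,-65],[0,0,-0.08]],
    [85,[-130,-75,-97],[0,0,-0.12]],
    [85,[-174,-100,-129],[0,0,-0.16]],
    [85,[-210,-147,-129],[0,0,-0.2]],
    [85,[-245,-194,-129],[0,0,-0.24]],
    [85,[-281,-242,-129],[0,0,-0.29]],
    [85,[-317,-289,-129],[0,0,-0.29]],
  ],
)

```text
clock: 1.1
tcp_pos: [0.397, 0.3012, 0.3597]
orientation: [0.095, -3.14, 0.003]
contact_force: [1.3, 0.7, 0.3]
grip_width: 0.0849
```

Run:
```python
from h import *
o=r.get_obs();print(o['clock'],o['tcp_pos'],o['joints'].round(2))
for p in [(.42,.25,.36),(.46,.05,.36),(.485,-.08,.36)]: print(p,delta(p,.04))
```

```text
1.1 [0.39696735 0.30117725 0.35972852] [-0.94  0.07  0.17  1.8  -0.01  1.27  0.87]
(0.42, 0.25, 0.36) ([-19.9, -52.5, -0.2], [-0.0018, -0.0005, 0.0206])
(0.46, 0.05, 0.36) ([-47.7, -254.5, 0.1], [-0.0018, -0.0005, 0.0206])
(0.485, -0.08, 0.36) ([-64.8, -385.8, 0.4], [-0.0018, -0.0005, 0.0206])
```

Request:
play_rows(
  deltas=[
    [85,[-20,-52,0],[0,0,0.02]],
    [85,[-29,-110,0],[0,0,0.02]],
    [85,[-37,-168,0],[0,0,0.02]],
    [85,[-45,-226,0],[0,0,0.02]],
    [85,[-52,-284,0],[0,0,0.02]],
    [85,[-60,-342,0],[0,0,0.02]],
    [85,[-65,-386,0],[0,0,0.02]],
    [85,[-65,-386,0],[0,0,0.02]],
  ],
)

```text
clock: 2.1
tcp_pos: [0.4848, -0.0841, 0.3603]
orientation: [0.053, -3.14, 0.004]
contact_force: [-0.1, 0.7, -0.0]
grip_width: 0.0854
```

Run:
```python
from h import *
im,d=grab('wrist');_,_,p,o=load('wrist');print(p,o,r.get_obs()['clock'])
cv2.imwrite('pics/w1.png',im[...,::-1])
hsv=cv2.cvtColor(im,cv2.COLOR_RGB2HSV)
m=((hsv[...,0]>6)&(hsv[...,0]<18)&(hsv[...,1]>150)&(hsv[...,2]>100)).astype(np.uint8)
k,l,s,c=cv2.connectedComponentsWithStats(m)
for i in range(1,k):
    if s[i,4]>15:
        q=np.argwhere(l==i)[:,::-1];P=pts('wrist',q,p,o,d=d[l==i]);print(c[i].round(1),s[i],np.median(P,0).round(4),P.min(0).round(3),P.max(0).round(3))
vv,uu=np.mgrid[:400,:640];P=pts('wrist',np.c_[uu.ravel(),vv.ravel()],p,o,d=d)
near=(np.abs(P[:,0]-.51)<.09)&(np.abs(P[:,1]+.08)<.08)&(d.ravel()>0)
def rect(k):
    q=cv2.minAreaRect((P[k&near][:,:2]*1000).astype(np.float32));print((k&near).sum(),np.round(q[0],1),np.round(q[1],1),q[2],P[k&near].mean(0).round(4))
rect((P[:,2]>.212)&(P[:,2]<.23))
rect((P[:,2]>.136)&(P[:,2]<.148)&(P[:,0]<.48))
rect((P[:,2]>.136)&(P[:,2]<.148)&(P[:,0]>.54))
```

```text
[ 0.48477831 -0.08413168  0.36026651] [ 0.05252905 -3.14036275  0.00448616] 2.15
[446.2  71.5] [442  69  12   6  24] [0.3756 0.0829 0.034 ] [0.372 0.081 0.022] [0.379 0.091 0.041]
[409.7 116.4] [406 113   8   9  19] [0.436  0.0401 0.0388] [0.432 0.035 0.036] [0.443 0.043 0.041]
[352.8 193.2] [352 182   5  28  42] [ 0.496 -0.053  0.204] [ 0.492 -0.054  0.188] [ 0.515 -0.05   0.217]
[294.2 195.1] [290 184   7  28  58] [ 0.4979 -0.1093  0.2047] [ 0.492 -0.114  0.187] [ 0.52  -0.107  0.217]
[405.4 214.5] [400 207  11  18  42] [0.5843 0.0526 0.0378] [0.578 0.044 0.021] [0.603 0.058 0.041]
2478 [505.8 -81.1] [44.6 54.1] 4.7411723136901855 [ 0.5048 -0.081   0.2162]
4735 [452.6 -84.3] [ 57.3 122.7] 1.9247972965240479 [ 0.452  -0.0831  0.1391]
2121 [561.2 -79.3] [ 50.  117.1] 4.145380973815918 [ 0.5678 -0.0776  0.1391]
```

View pics/w1.png

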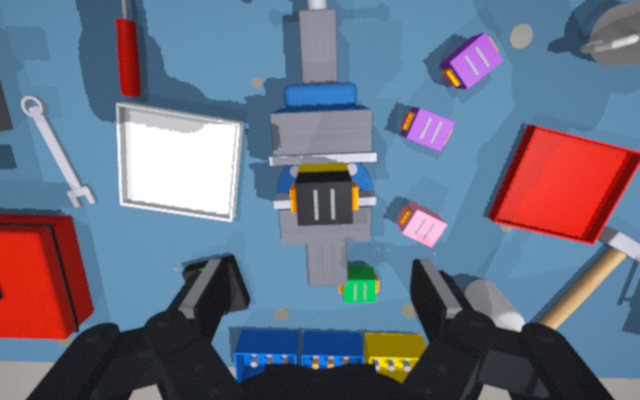

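The wrist view shows the cover at (325,198), with tabs at (294,195) and (353,193). The white tray is to the left at (180,162) and the red to the right at (567,183). I'll move closer and refine centre and yaw there.

Run:
```python
from h import *
print(delta((.506,-.081,.28),.05))
```

```text
([-21.2, -0.2, 80.1], [-0.0018, -0.0011, -0.0128])
```

Request:
play_rows(
  deltas=[
    [85,[-10,0,40],[-0.002,-0.001,-0.013]],
    [85,[-21,0,80],[-0.002,-0.001,-0.013]],
    [85,[-21,0,80],[-0.002,-0.001,-0.013]],
  ],
)

```text
clock: 2.52
tcp_pos: [0.5041, -0.0788, 0.2775]
orientation: [0.083, -3.134, 0.0]
contact_force: [-0.5, -0.8, 0.4]
grip_width: 0.0848
```

Run:
```python
from h import *
im,d=grab('wrist');_,_,p,o=load('wrist');print(p,o,r.get_obs()['clock'])
cv2.imwrite('pics/w2.png',im[...,::-1])
hsv=cv2.cvtColor(im,cv2.COLOR_RGB2HSV)
m=((hsv[...,0]>5)&(hsv[...,0]<19)&(hsv[...,1]>150)&(hsv[...,2]>100)).astype(np.uint8)
k,l,s,c=cv2.connectedComponentsWithStats(m)
for i in range(1,k):
    if s[i,4]>40:
        q=np.argwhere(l==i)[:,::-1];P=pts('wrist',q,p,o,d=d[l==i]);print(c[i].round(1),s[i],np.median(P,0).round(4),P.min(0).round(3),P.max(0).round(3))
vv,uu=np.mgrid[:400,:640];P=pts('wrist',np.c_[uu.ravel(),vv.ravel()],p,o,d=d)
near=(np.abs(P[:,0]-.51)<.09)&(np.abs(P[:,1]+.08)<.08)&(d.ravel()>0)
def rect(k):
    q=cv2.minAreaRect((P[k&near][:,:2]*1000).astype(np.float32));print((k&near).sum(),np.round(q[0],1),np.round(q[1],1),q[2],P[k&near].mean(0).round(4))
rect((P[:,2]>.211)&(P[:,2]<.23))
rect((P[:,2]>.136)&(P[:,2]<.148)&(P[:,0]<.48))
# edge of jaw nearest the lamp: per y column max x
k=near&(P[:,2]>.136)&(P[:,2]<.148)&(P[:,0]<.5);Q=P[k]
E_=[(y,Q[abs(Q[:,1]-y)<.002][:,0].max()) for y in np.arange(-.135,-.03,.004) if (abs(Q[:,1]-y)<.002).sum()>5]
print(np.polyfit(*np.array(E_).T,1))
```

```text
[ 0.50405934 -0.07882967  0.27745652] [ 8.25276452e-02 -3.13368632e+00  1.65686415e-04] 2.575
[475.5  57.8] [466  51  22  21  73] [0.3776 0.0846 0.0367] [ 0.373 -0.084  0.02 ] [0.421 0.1   0.42 ]
[425.4 113.8] [420 104  11  22  60] [0.4417 0.0392 0.0391] [ 0.421 -0.084  0.034] [0.456 0.043 0.42 ]
[358.9 202.7] [357 189   9  39  79] [ 0.4926 -0.0519  0.2035] [ 0.489 -0.055  0.11 ] [ 0.545 -0.032  0.216]
[276.4 207.6] [272 191   9  38 168] [ 0.502  -0.1112  0.2041] [ 0.421 -0.114  0.186] [ 0.52  -0.084  0.42 ]
[417.3 227.5] [410 218  14  22  79] [0.5841 0.0531 0.0383] [0.578 0.044 0.02 ] [0.605 0.058 0.041]
4723 [506.  -80.9] [44.4 54.1] 4.1389641761779785 [ 0.5044 -0.081   0.2161]
8096 [453.8 -83.6] [ 57.3 122.9] 3.021430730819702 [ 0.4519 -0.0832  0.1392]
[-0.07591549  0.47785098]
```

View pics/w2.png

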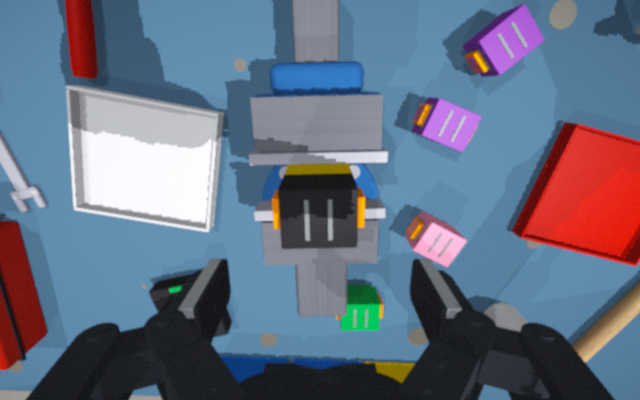

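Run:
```python
from h import *
print(delta((.506,-.081,.168),.065),r.get_obs()['tcp_pos'])
```

```text
([-1.3, -1.6, 111.5], [0.0001, -0.0035, -0.0131]) [ 0.50500422 -0.07946497  0.27947971]
```

Request:
play_rows(
  deltas=[
    [85,[-1,-2,30],[0,-0.003,-0.013]],
    [85,[-1,-2,60],[0,-0.003,-0.013]],
    [85,[-1,-2,90],[0,-0.003,-0.013]],
    [85,[-1,-2,111],[0,-0.003,-0.013]],
    [85,[-1,-2,111],[0,-0.003,-0.013]],
  ],
)

```text
clock: 3.2
tcp_pos: [0.5058, -0.0806, 0.1691]
orientation: [0.104, -3.139, -0.001]
contact_force: [-1.1, 0.2, -0.5]
grip_width: 0.0853
```

Run:
```python
from h import *
print(delta((.506,-.081,.168),.065),r.get_obs()['contact_force'])
im,d=grab('wrist');cv2.imwrite('pics/w3.png',im[...,::-1])
```

```text
([-0.2, -0.4, 1.1], [0.0006, -0.0009, 0.001]) [-1.12357295  0.15533916 -0.53592986]
```

View pics/w3.png

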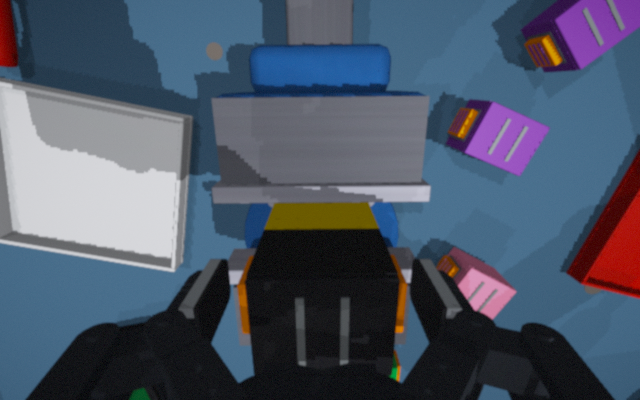

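The fingers stand either side of the orange tabs at (243,300) and (402,300), evenly to within about 1 mm. Closing now.

Request:
play_rows(
  deltas=[
    [66,[0,0,0],[0,0,0]],
    [60,[0,0,0],[0,0,0]],
    [54,[0,0,0],[0,0,0]],
    [50,[0,0,0],[0,0,0]],
    [50,[0,0,0],[0,0,0]],
    [50,[0,0,0],[0,0,0]],
  ],
  squeeze=35,
)

```text
clock: 4.0
tcp_pos: [0.5082, -0.0805, 0.1726]
orientation: [-0.104, 3.135, 0.003]
contact_force: [-3.7, 1.9, 13.3]
grip_width: 0.0541
```

Both tabs are fully pressed, with the opening at 54 mm. Lifting slowly.

Request:
play_rows(
  deltas=[
    [50,[0,0,-4],[0,0,0]],
    [50,[0,0,-10],[0,0,0]],
    [50,[0,0,-18],[0,0,0]],
    [50,[0,0,-28],[0,0,0]],
    [50,[0,0,-45],[0,0,0]],
    [50,[0,0,-65],[0,0,0]],
    [50,[0,0,-90],[0,0,0]],
    [50,[0,0,-110],[0,0,0]],
  ],
)

```text
clock: 5.0
tcp_pos: [0.5079, -0.0811, 0.2846]
orientation: [-0.103, 3.134, 0.003]
contact_force: [0.5, 0.2, -1.4]
grip_width: 0.0541
```

Run:
```python
from h import *
print(r.get_obs()['contact_force'])
im,d=grab('wrist');im2,_=grab('scene')
a=cv2.resize(im2[120:260,220:360],(400,400));cv2.imwrite('pics/w4.png',np.hstack([cv2.resize(im,(400,250)).__array__(),a[:250]])[...,::-1])
```

```text
[ 0.471507    0.20664757 -1.44008609]
```

View pics/w4.png

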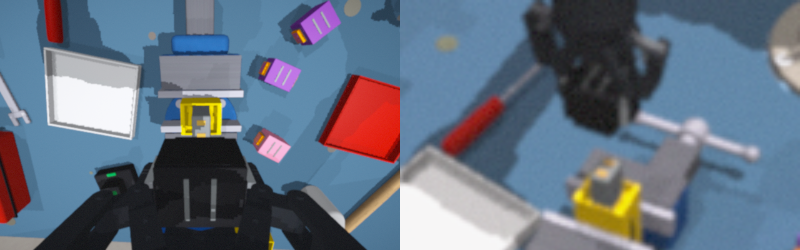

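The cover is in the gripper (left picture, 200,180), and the lamp stands open with the battery inside. Next, the white tray.

Run:
```python
from h import *
print(delta((.522,-.304,.2846),.0),delta((.522,-.304,.03),.0))
```

```text
([1.8, -223.2, 0.4], [0.0021, 0.0098, 0.0658]) ([4.3, -223.6, 255.0], [0.0021, 0.0098, 0.0658])
```

Request:
play_rows(
  deltas=[
    [50,[0,-45,0],[0,0,0]],
    [50,[1,-95,0],[0.001,0.005,0.03]],
    [50,[2,-145,0],[0.002,0.01,0.06]],
    [50,[2,-195,0],[0.002,0.01,0.06]],
    [50,[2,-223,15],[0.002,0.01,0.06]],
    [50,[3,-224,60],[0.002,0.01,0.06]],
    [50,[3,-224,110],[0.002,0.01,0.06]],
    [50,[3,-224,160],[0.002,0.01,0.06]],
  ],
)

```text
clock: 6.1
tcp_pos: [0.5221, -0.3043, 0.1231]
orientation: [0.009, -3.141, -0.0]
contact_force: [0.0, 0.3, -0.9]
grip_width: 0.0535
```

Run:
```python
from h import *
o=r.get_obs();print(o['grip_width'],delta((.522,-.304,.0115),.0))
```

```text
0.05350560259801588 ([0.1, 0.3, 111.6], [0.0001, -0.0005, 0.0059])
```

Request:
play_rows(
  deltas=[
    [50,[0,0,40],[0,0,0]],
    [50,[0,0,75],[0,0,0]],
    [50,[0,0,95],[0,0,0]],
    [50,[0,0,102],[0,0,0]],
    [50,[0,0,106],[0,0,0]],
    [50,[0,0,108],[0,0,0]],
    [50,[0,0,108],[0,0,0]],
  ],
)

```text
clock: 6.98
tcp_pos: [0.5226, -0.3045, 0.0158]
orientation: [-0.009, 3.141, -0.0]
contact_force: [-0.3, 0.5, -0.3]
grip_width: 0.054
```

Run:
```python
from h import *
im,d=grab('wrist');im2,_=grab('scene')
a=cv2.resize(im2[140:240,180:280],(400,400),interpolation=cv2.INTER_CUBIC);cv2.imwrite('pics/w5.png',np.hstack([cv2.resize(im,(400,250)),a[75:325]])[...,::-1])
print(r.get_obs()['contact_force'])
```

```text
[-0.04817197 -0.23744135 -1.27571162]
```

View pics/w5.png

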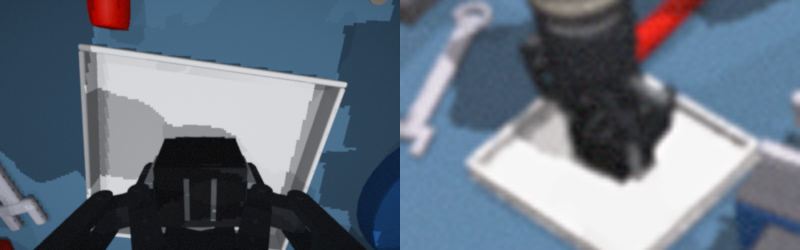

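The cover is well inside the tray and not yet touching the floor. I'll lower it in small steps until it touches.

Request:
play_rows(
  deltas=[
    [50,[0,0,2],[0,0,0]],
    [50,[0,0,4],[0,0,0]],
    [50,[0,0,4],[0,0,0]],
  ],
)

```text
clock: 7.45
tcp_pos: [0.5226, -0.3045, 0.0119]
orientation: [-0.009, 3.141, -0.0]
contact_force: [-0.2, 0.3, 2.6]
grip_width: 0.0535
```

Request:
play_rows(
  deltas=[
    [58,[0,0,0.5],[0,0,0]],
    [64,[0,0,0.5],[0,0,0]],
    [72,[0,0,0.5],[0,0,0]],
    [85,[0,0,0.5],[0,0,0]],
    [85,[0,0,0.5],[0,0,0]],
    [85,[0,0,0.5],[0,0,0]],
  ],
)

```text
clock: 8.2
tcp_pos: [0.5227, -0.3045, 0.0115]
orientation: [-0.009, 3.141, -0.0]
contact_force: [0.6, 0.4, -0.0]
grip_width: 0.0848
```

Request:
play_rows(
  deltas=[
    [85,[0,0,-15],[0,0,0]],
    [85,[0,0,-50],[0,0,0]],
    [85,[0,0,-110],[0,0,0]],
    [85,[0,0,-170],[0,0,0]],
    [85,[0,0,-230],[0,0,0]],
    [85,[0,0,-290],[0,0,0]],
    [85,[0,0,-320],[0,0,0]],
    [85,[0,0,-320],[0,0,0]],
  ],
)

```text
clock: 9.2
tcp_pos: [0.523, -0.3056, 0.3352]
orientation: [-0.008, 3.135, -0.003]
contact_force: [-0.6, 0.6, -0.8]
grip_width: 0.0852
```

Run:
```python
from h import *
im,d=grab('wrist');_,_,p,o=load('wrist');im2,_=grab('scene')
a=cv2.resize(im2[140:240,180:320],(560,400),interpolation=cv2.INTER_CUBIC);cv2.imwrite('pics/w6.png',np.hstack([cv2.resize(im,(400,250))[:, :400],a[75:325,:400]])[...,::-1])
vv,uu=np.mgrid[:400,:640];P=pts('wrist',np.c_[uu.ravel(),vv.ravel()],p,o,d=d)
k=(abs(P[:,0]-.522)<.06)&(abs(P[:,1]+.304)<.06)&(P[:,2]>.049)&(P[:,2]<.09)
q=cv2.minAreaRect((P[k][:,:2]*1000).astype(np.float32));print(k.sum(),q,P[k].mean(0))
# battery top from wrist, and from top camera
t,dt=grab('top')
for n,im_,d_,pp,oo in(('wrist',im,d,p,o),('top',t,dt,None,None)):
    P=pts(n,np.c_[uu.ravel(),vv.ravel()],pp,oo,d=d_)
    k=(abs(P[:,0]-.507)<.045)&(abs(P[:,1]+.081)<.045)&(P[:,2]>.2)&(P[:,2]<.23)
    if k.sum()>3:
        q=cv2.minAreaRect((P[k][:,:2]*1000).astype(np.float32));print(n,k.sum(),q,P[k].mean(0))
print(delta((.506,-.081,.33),.065))
```

```text
1338 ((520.052978515625, -305.55377197265625), (43.590545654296875, 53.93718338012695), 0.13175873458385468) [ 0.51951179 -0.30563701  0.05515337]
wrist 1191 ((505.9888000488281, -81.59968566894531), (32.0353889465332, 23.330028533935547), 4.628676414489746) [ 0.50503088 -0.08407632  0.20798751]
top 71 ((508.1418762207031, -79.56512451171875), (19.3061466217041, 31.860403060913086), 89.88394927978516) [ 0.50851771 -0.07918841  0.20907572]
([14.5, 223.1, 0.9], [0.0007, -0.0003, -0.0592])
```

View pics/w6.png

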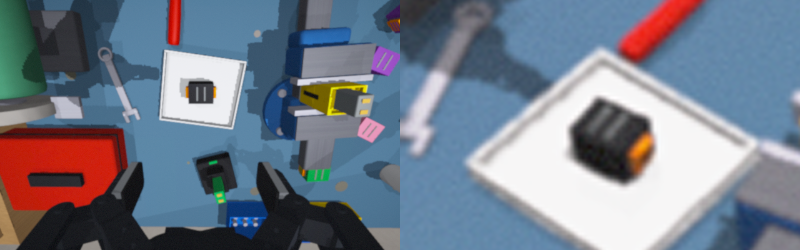

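The cover stands upright inside the white tray, with its top at z = 55 mm as expected and its yaw square. The battery is centred near (0.506, -0.081), top at 0.209. Next I'll move above it.

Request:
play_rows(
  deltas=[
    [85,[4,50,0],[0,0,-0.02]],
    [85,[7,105,0],[0,0,-0.04]],
    [85,[11,160,0],[0,0,-0.06]],
    [70,[14,205,0],[0,0,-0.06]],
    [60,[14,223,20],[0,0,-0.06]],
    [60,[14,223,60],[0,0,-0.06]],
    [60,[14,223,90],[0,0,-0.06]],
    [60,[14,223,90],[0,0,-0.06]],
  ],
)

```text
clock: 10.35
tcp_pos: [0.5039, -0.0808, 0.2381]
orientation: [0.103, -3.133, -0.0]
contact_force: [0.6, -0.7, 0.4]
grip_width: 0.0599
```

Run:
```python
from h import *
im,d=grab('wrist');_,_,p,o=load('wrist')
vv,uu=np.mgrid[:400,:640]
P=pts('wrist',np.c_[uu.ravel(),vv.ravel()],p,o,d=d)
for lo,hi in((.2,.23),(.165,.182)):
    k=(abs(P[:,0]-.507)<.035)&(abs(P[:,1]+.081)<.04)&(P[:,2]>lo)&(P[:,2]<hi)&(d.ravel()>0)
    q=cv2.minAreaRect((P[k][:,:2]*1000).astype(np.float32));print(k.sum(),q,P[k].mean(0),P[k].max(0))
cv2.imwrite('pics/w7.png',im[...,::-1])
print(delta((.506,-.081,.181),.065))
```

```text
1942 ((505.8553161621094, -80.78610229492188), (32.45766067504883, 21.975139617919922), 3.684929370880127) [ 0.50375502 -0.08094748  0.20880318] [ 0.52220618 -0.06893623  0.21220344]
1949 ((506.06878662109375, -80.90509796142578), (44.83603286743164, 54.25616455078125), 4.137701988220215) [ 0.50006929 -0.08102949  0.17310511] [ 0.52980715 -0.05270951  0.18190871]
([-0.9, 0.1, 58.9], [0.0002, -0.0039, 0.0003])
```

View pics/w7.png

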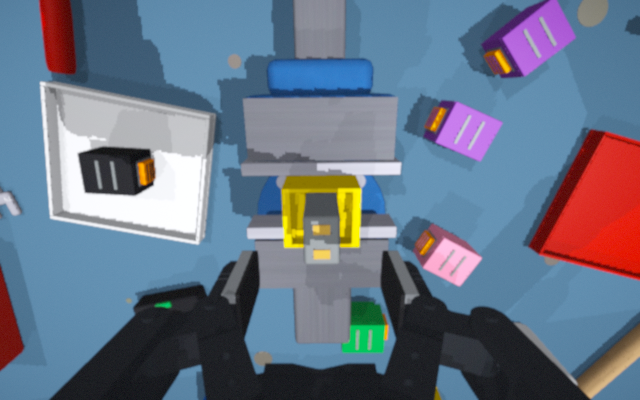

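The battery's top face is at (322,245), centred between the fingers; its size and position match. I'll descend and pinch, keeping the tips above the rim.

Request:
play_rows(
  deltas=[
    [60,[-1,0,25],[0,-0.004,0]],
    [60,[-1,0,45],[0,-0.004,0]],
    [60,[-1,0,57],[0,-0.004,0]],
    [60,[-1,0,57],[0,-0.004,0]],
    [35,[-1,0,57],[0,-0.004,0]],
    [24,[-1,0,57],[0,-0.004,0]],
    [16,[-1,0,57],[0,-0.004,0]],
    [16,[-1,0,57],[0,-0.004,0]],
  ],
  squeeze=40,
)

```text
clock: 11.4
tcp_pos: [0.5067, -0.081, 0.1837]
orientation: [-0.103, 3.139, 0.001]
contact_force: [-1.3, -0.3, 6.0]
grip_width: 0.0215
```

Gripped at 21.5 mm. Drawing it straight up, slowly at first.

Request:
play_rows(
  deltas=[
    [16,[0,0,-4],[0,0,0]],
    [16,[0,0,-12],[0,0,0]],
    [16,[0,0,-22],[0,0,0]],
    [16,[0,0,-35],[0,0,0]],
    [16,[0,0,-50],[0,0,0]],
    [16,[0,0,-75],[0,0,0]],
    [16,[0,0,-105],[0,0,0]],
    [16,[0,0,-120],[0,0,0]],
  ],
)

```text
clock: 12.4
tcp_pos: [0.5072, -0.0813, 0.3058]
orientation: [-0.102, 3.136, 0.002]
contact_force: [0.2, -0.4, -1.5]
grip_width: 0.0216
```

Run:
```python
from h import *
o=r.get_obs();print(o['contact_force'],o['joints'].round(2))
print(delta((.538,.303,.30),-.1))
im,d=grab('scene');cv2.imwrite('pics/w8.png',cv2.resize(im[60:260,200:400],(600,600),interpolation=cv2.INTER_CUBIC)[...,::-1])
```

```text
[ 0.16496346 -0.41604133 -1.45641382] [-0.51  0.14  0.62  1.88 -0.09  1.15  1.78]
([-55.8, 381.4, 6.4], [0.0012, 0.0042, 0.1653])
```

View pics/w8.png

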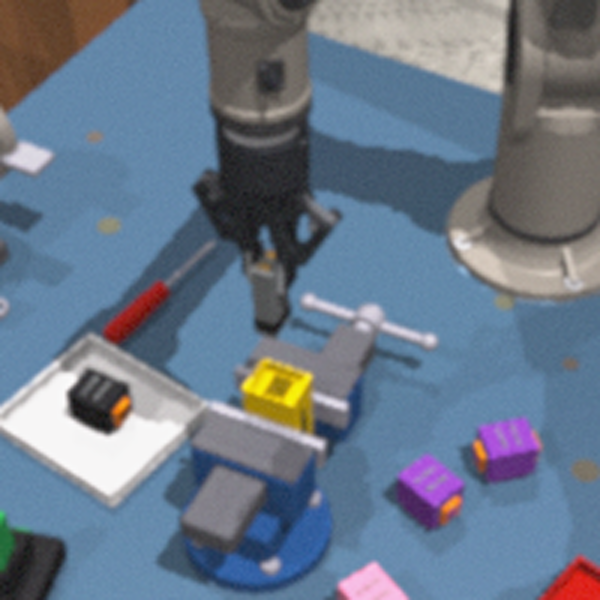

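The battery hangs straight in the gripper (268,300), black foot down, and the lamp is empty. Moving over the red tray.

Request:
play_rows(
  deltas=[
    [16,[-4,35,0],[0,0,0.02]],
    [16,[-11,85,1],[0,0,0.04]],
    [16,[-19,135,2],[0,0,0.06]],
    [16,[-26,185,3],[0,0,0.08]],
    [16,[-34,235,4],[0,0,0.1]],
    [16,[-41,285,5],[0,0.002,0.13]],
    [16,[-49,335,6],[0.001,0.004,0.16]],
    [16,[-56,375,6],[0.001,0.004,0.16]],
  ],
)

```text
clock: 13.45
tcp_pos: [0.5385, 0.2989, 0.3004]
orientation: [0.146, 3.138, -0.0]
contact_force: [0.6, -0.3, -1.9]
grip_width: 0.0215
```

Run:
```python
from h import *
print(delta((.538,.303,.065),-.1))
```

```text
([0.9, 4.1, 235.4], [-0.0003, 0.0002, 0.0067])
```

Request:
play_rows(
  deltas=[
    [16,[1,4,30],[0,0,0]],
    [16,[1,4,75],[0,0,0]],
    [16,[1,4,120],[0,0,0]],
    [16,[1,4,165],[0,0,0]],
    [16,[1,4,200],[0,0,0]],
    [16,[1,4,222],[0,0,0]],
    [16,[1,4,235],[0,0,0]],
    [16,[1,4,235],[0,0,0]],
  ],
)

```text
clock: 14.45
tcp_pos: [0.5373, 0.3026, 0.0645]
orientation: [-0.146, -3.137, 0.002]
contact_force: [-0.6, -0.4, -1.3]
grip_width: 0.0213
```

Run:
```python
from h import *
o=r.get_obs();print(delta((.538,.303,.0577),-.1),o['contact_force'])
im,d=grab('scene');cv2.imwrite('pics/w9.png',cv2.resize(im[190:340,330:480],(600,600),interpolation=cv2.INTER_CUBIC)[...,::-1])
```

```text
([-0.7, 0.5, 6.8], [-0.0016, -0.0012, 0.0067]) [-0.64809104 -0.38654195 -1.25696577]
```

That was past the picture limit, so from here I check with numbers. Lowering until it touches.

Request:
play_rows(
  deltas=[
    [16,[0,0,3],[0,0,0]],
    [16,[0,0,5],[0,0,0]],
    [16,[0,0,6],[0,0,0]],
    [16,[0,0,6],[0,0,0]],
  ],
)

```text
clock: 15.0
tcp_pos: [0.538, 0.3029, 0.0596]
orientation: [0.147, 3.138, -0.001]
contact_force: [-0.8, -0.1, -1.6]
grip_width: 0.0214
```

Request:
play_rows(
  deltas=[
    [16,[0,0,1],[0,0,0]],
    [16,[0,0,2],[0,0,0]],
    [16,[0,0,2],[0,0,0]],
  ],
)

```text
clock: 15.38
tcp_pos: [0.5381, 0.303, 0.0578]
orientation: [0.147, 3.138, -0.0]
contact_force: [0.1, -0.2, 0.8]
grip_width: 0.021
```

Request:
play_rows(
  deltas=[
    [16,[0,0,0.5],[0,0,0]],
    [16,[0,0,0.5],[0,0,0]],
  ],
)

```text
clock: 15.62
tcp_pos: [0.5382, 0.303, 0.0577]
orientation: [0.147, 3.138, 0.0]
contact_force: [-2.0, -0.4, 4.9]
grip_width: 0.0217
```

The battery is resting on the floor at the expected height. Opening gently, then rising.

Request:
play_rows(
  deltas=[
    [23,[0,0,0],[0,0,0]],
    [26,[0,0,0],[0,0,0]],
    [32,[0,0,0],[0,0,0]],
    [45,[0,0,0],[0,0,0]],
    [60,[0,0,0],[0,0,0]],
    [75,[0,0,0],[0,0,0]],
    [75,[0,0,0],[0,0,0]],
  ],
)

```text
clock: 16.5
tcp_pos: [0.5382, 0.303, 0.0577]
orientation: [0.147, 3.138, 0.0]
contact_force: [-0.7, 0.3, 0.6]
grip_width: 0.0748
```

Request:
play_rows(
  deltas=[
    [75,[0,0,-15],[0,0,0]],
    [75,[0,0,-40],[0,0,0]],
    [75,[0,0,-80],[0,0,0]],
    [75,[0,0,-130],[0,0,0]],
    [75,[0,0,-180],[0,0,0]],
    [75,[0,0,-230],[0,0,0]],
    [75,[0,0,-250],[0,0,0]],
    [75,[0,0,-250],[0,0,0]],
  ],
)

```text
clock: 17.5
tcp_pos: [0.539, 0.3032, 0.3104]
orientation: [0.147, 3.134, 0.005]
contact_force: [0.6, 0.6, -0.7]
grip_width: 0.0751
```

Run:
```python
from h import *
vv,uu=np.mgrid[:400,:640]
for n in('wrist','scene'):
    im,d=grab(n);_,_,p,o=load(n)
    P=pts(n,np.c_[uu.ravel(),vv.ravel()],p,o,d=d)
    for nm,c,lo,hi in(('batt',(.538,.303),.03,.1),('batttop',(.538,.303),.078,.1),('cover',(.522,-.304),.03,.1),('covertop',(.522,-.304),.051,.1)):
        k=(abs(P[:,0]-c[0])<.06)&(abs(P[:,1]-c[1])<.06)&(P[:,2]>lo)&(P[:,2]<hi)&(d.ravel()>0)
        if k.sum()>5:
            q=cv2.minAreaRect((P[k][:,:2]*1000).astype(np.float32));print(n,nm,k.sum(),np.round(q[0],1),np.round(q[1],1),q[2],P[k].mean(0).round(3),P[k][:,2].max().round(3),im.reshape(-1,3)[k].mean(0).round())
print(r.get_obs()['clock'])
# changed pixels in the scene against the first
a=np.load('scene.npz')['im']; b=cv2.imread('pics/scene0.png')[...,::-1]
m=(cv2.absdiff(cv2.GaussianBlur(a,(5,5),0),cv2.GaussianBlur(b.copy(),(5,5),0)).max(2)>50).astype(np.uint8)
k,l,s,c=cv2.connectedComponentsWithStats(m)
print([(c[i].round().tolist(),int(s[i,4])) for i in range(1,k) if s[i,4]>15])
```

```text
wrist batt 604 [536.8 302.5] [21.8 31.3] 84.09371948242188 [0.534 0.303 0.078] 0.087 [182. 174. 162.]
wrist batttop 496 [536.9 302.2] [21.3 31.4] 85.07054138183594 [0.536 0.303 0.083] 0.087 [201. 193. 178.]
scene batt 173 [541.2 304.4] [22.3 35.3] 83.98757934570312 [0.547 0.305 0.067] 0.089 [138. 119. 110.]
scene batttop 82 [541.  304.5] [21.4 34.8] 84.72477722167969 [0.541 0.305 0.081] 0.089 [185. 160. 141.]
scene cover 276 [ 524.8 -300.4] [48.7 66.8] 1.2706986665725708 [ 0.528 -0.298  0.048] 0.059 [89. 79. 72.]
scene covertop 150 [ 525.7 -302.4] [48.  54.9] 3.712177038192749 [ 0.525 -0.302  0.054] 0.059 [83. 82. 84.]
17.6
[([402.0, 13.0], 719), ([452.0, 15.0], 990), ([617.0, 22.0], 1467), ([427.0, 33.0], 110), ([383.0, 46.0], 86), ([616.0, 61.0], 781), ([464.0, 57.0], 706), ([420.0, 60.0], 256), ([448.0, 120.0], 2514), ([371.0, 62.0], 130), ([634.0, 87.0], 333), ([386.0, 84.0], 178), ([466.0, 75.0], 189), ([489.0, 88.0], 118), ([410.0, 95.0], 58), ([397.0, 98.0], 121), ([447.0, 96.0], 28), ([467.0, 95.0], 124), ([630.0, 128.0], 493), ([322.0, 143.0], 1049), ([456.0, 135.0], 99), ([401.0, 155.0], 646), ([622.0, 145.0], 65), ([579.0, 161.0], 234), ([446.0, 165.0], 89), ([431.0, 192.0], 1582), ([454.0, 170.0], 38), ([292.0, 183.0], 472), ([329.0, 174.0], 20), ([487.0, 200.0], 1190), ([335.0, 224.0], 1839), ([233.0, 194.0], 371), ([402.0, 274.0], 316)]
```

Run:
```python
from h import *
a=np.load('scene.npz')['im']; b=cv2.imread('pics/scene0.png')[...,::-1].copy()
for im in(b,a):
    h=cv2.cvtColor(im,cv2.COLOR_RGB2HSV);m=((h[...,0]>130)&(h[...,0]<175)&(h[...,1]>60)&(h[...,2]>50)).astype(np.uint8)
    k,l,s,c=cv2.connectedComponentsWithStats(m);print([c[i].round(1).tolist() for i in range(1,k) if s[i,4]>60])
r.hand_in()
```

```text
[[369.2, 209.3], [342.1, 222.8], [323.0, 259.9]]
[[369.3, 209.3], [342.0, 222.9], [322.6, 262.2]]
the job is handed in; nothing more can be done
```

I squeezed both orange tabs fully in, lifted the black cover off and stood it right way up in the white tray. Then I drew the grey battery straight up out of the lamp and stood it in the red tray. The job was handed in at about 17.6 s, with the gripper open and about 0.25 m above the red tray.

**Last checks:**
- **Battery:** it stands upright near (0.537, 0.303), with its top at about 85 mm and a 31 × 21 mm top face, as expected.
- **Cover:** it is in the white tray near (0.52, -0.305), with its top at about 55 mm, which is the height for right way up.
- **Forces:** the highest force I saw at the end of a move was about 13 N, while squeezing the tabs.
- **Other things:** the two purple covers are unmoved to within 0.1 pixel. The pink one's colour patch reads about 2 pixels off from the start, which I took for the arm's shadow since the gripper stayed high over it. I did not confirm that.

**Not fully checked:**
- **Views disagree:** the scene and wrist cameras differ by 2 to 5 mm on the final positions. Both put the parts well inside their trays.
- **Final look:** I had used all 12 pictures, so the battery's placing was checked by depth and force numbers only. I did not check the tools, mug, bottle and spare pack one by one at the end.

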